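# Scrape the feed-cake chips off the inspection light box

### The arm

A 6-joint arm with a two-finger parallel gripper is mounted at the origin on the work surface. World frame = base frame: x ahead of the robot, y to its left, z up, the work surface at z = 0. Lengths are in m, angles in rad, forces in N, time in s.
With the tool pointing down it reaches from about 0.275 to 0.75 m from the base axis. Payload 10.2 kg.
Tool frame: the origin (TCP) lies between the finger pads; the fingertips stand 22 mm ahead of it and the grasp point (between the pads) lies 3 mm ahead of it (arm.tip_extent is the distance from the TCP to the fingertips, in m); z points along the fingers, y is the line along which they close (so a half turn about z gives the same grasp; the last joint's range is limited). The gripper opens to 88 mm and grips with 3 to 60 N. Pads are 18 mm wide; open, the fingers measure 123 mm over their backs; the gripper's body (75 mm by 187 mm) begins 45 mm behind the grasp point.
Start: joints at [-1.343, 0.313, 1.498, -0, 1.331, -0.223], TCP at [0.229, -0.473, 0.261] pointing down, gripper open.
Joint ranges: [-2.94, 2.94], [-0.97, 2.17], [0.19, 2.56], [-1.23, 4.37], [0.02, 3.11], [-2.88, 2.88]. Speed limits (rad/s): [2.39, 2.39, 3.01, 3.14, 3.14, 3.14].

### API

Orientations are given as a rotation vector (axis times angle).
In Python, from station import arm, viewer, ticket gives the robot as it stands.
- The arm moves only by the shell command python3 -m crank 'ROWS' [FORCE]. ROWS is JSON, a list of rows, each an object of numbers: "x", "y", "z": the shift along the world's x, y, z in mm; "rx", "ry", "rz": the turn, a rotation vector about the world's x, y, z in rad; "fingers": the opening, from 0 (shut) to 1 (fully open). A call has 1 to 12 rows; each row is the pose to reach, as a shift and turn from the pose commanded when the call began; what a row does not reach only later rows make up. A row lasts 1/8 s, in which the tool goes at most 62.5 mm and 10.7 degrees, less where a joint would pass 70% of its speed; a pose out of reach is approached as far as the arm can. A call with a gripper value outside its range is refused whole. The fingers move at their own pace and stop on an object; FORCE is the grip in N (left out, the last holds). Time passes only in rows, so rows that repeat a pose let the fingers close. It gives the time, the measured TCP pose, the force, the opening and the grip force at its end, in the units of the state.
- arm.observe(): the state, without advancing time (a new reading comes with each control period).
- viewer.snapshot(name): name is "scene" or "top" or "wrist"; returns the picture (384x512x3 uint8, red, green, blue); there is no depth.
- viewer.camera_model(name): a dict with "vertical_fov" (degrees; the focal length in pixels is half the picture's height over the tangent of half this angle, whatever the lens; pixels are square), "cx", "cy" (the principal point, pixels), "rvec" (rotation vector, rad) and "tvec" (3), from world to camera coordinates, as OpenCV has them. Camera axes: x right, y down, z forward; pixel columns grow to the right and rows downward; lengths in m; the calibration is good to about 2 mm. A picture is of the moment at which its call begins: read the wrist's pose just before it. camera_model takes no time and is no camera call; for the wrist camera it gives the pose at the moment of the call.
- ticket.hand_in(): hands the job in; it is judged then, once.
The state is a dict: "t": time; "qpos": joint angles; "dq": joint speeds; "joint_torque": joint torques, N m; "eef_pos": TCP position; "tool_rot": TCP orientation; "force": force on the tool from outside, world axes, zero at the start; "wrist_torque": the same for the moment, N m; "gripper_width": opening from 0.0 (shut) to 1.0 (fully open); "grasp_force": force on a finger pad.
Only numpy, scipy, OpenCV 4.12 (cv2) and the standard library are available. Lean on these libraries where they do the work, as an engineer would, in place of code of your own. Each camera call takes 0.05 s, during which the arm holds its last target. There are 200 camera calls.

### The job

Pick up the scraper block from its rubber mat and use it to wipe all five loose chips off the top of the light box into the steel tray at its end; move the chips with the scraper only, never with the gripper. Then stand the scraper back on its mat, base down, and let go. Leave all the other things on the bench where they are.

Things in the scene. Friction and masses are not known exactly. Their poses are not given: they have to be found in the camera images.
- scraper: Hand scraper block of grey plastic with a black rubber sole, 0.22 kg. Base 120 (x) x 36 (y) x 22 mm high; on it, centred, a grip rib 100 (x) x 24 (y) mm from 22 to 67 mm height, to be gripped across y. Origin: centre of its underside, z up. It starts standing on the mat at any of a range of yaws. Symmetric under a half turn.
- lightbox: Fixed inspection light box: grey body with a flat, rimless white top, 180 (x) x 220 (y) mm, top surface 50 mm above the bench. Origin: centre of its underside on the bench, z up. The tray stands at one of its two y ends, the scraper's mat at the other; which is which varies.
- tray: Fixed open steel catch tray, 190 (x) x 150 (y) x 35 mm high, walls and floor 4 mm thick, parallel to the light box, 4 mm from its +y or -y end; its rim is 15 mm lower than the light box's top. Origin: centre of its underside on the bench, z up.
- mat: Fixed black rubber mat, 190 (x) x 150 (y) x 4 mm, on the bench 4 mm from the light box's other end. Origin: centre of its underside on the bench, z up.
- chip1: Loose brown chip of pressed feed cake, about 40 (x) x 30 (y) x 10 mm, 14 g, lying on the light box's top. Origin: centre of its underside.
- chip2: Loose brown chip of pressed feed cake, about 40 (x) x 30 (y) x 10 mm, 14 g, lying on the light box's top. Origin: centre of its underside.
- chip3: Loose brown chip of pressed feed cake, about 40 (x) x 30 (y) x 10 mm, 14 g, lying on the light box's top. Origin: centre of its underside.
- chip4: Loose brown chip of pressed feed cake, about 40 (x) x 30 (y) x 10 mm, 14 g, lying on the light box's top. Origin: centre of its underside.
- chip5: Loose brown chip of pressed feed cake, about 40 (x) x 30 (y) x 10 mm, 14 g, lying on the light box's top. Origin: centre of its underside.
- bottle: Bystander: white plastic reagent bottle with a blue cap, 76 mm across, 170 mm tall. Origin: centre of its underside.
- jar: Bystander: small white sample jar, 60 mm across, 75 mm tall, near the far side of the light box. Origin: centre of its underside.
- loupe: Bystander: folding inspection loupe, dark metal, 50 x 50 mm, 43 mm tall, near the far side of the light box. Origin: centre of its underside.
- pipette: Bystander: white pipette lying down, about 280 mm long, 24 mm high. Origin: centre of its underside.
- tiprack: Bystander: pipette-tip rack, 85 x 120 mm, 58 mm tall. Origin: centre of its underside.
There are look-alikes about, which are no part of the job. What is shaped like the chip2 but orange or purple is not meant.

How it is judged:
On the way, in this order (a step that is already met when the one before it is completed fails the run):
1. the scraper's sole is on the light box's top (within 12 mm of it) (x of scraper in the frame of lightbox between -0.12 and 0.12 m and y of scraper in the frame of lightbox between -0.135 and 0.135 m and z of scraper in the frame of lightbox between 0.045 and 0.062 m), for 0.2 s.
2. all five chips are in the tray (x of chip1 in the frame of tray between -0.093 and 0.093 m and y of chip1 in the frame of tray between -0.073 and 0.073 m and z of chip1 in the frame of tray between -0.005 and 0.042 m and x of chip2 in the frame of tray between -0.093 and 0.093 m and y of chip2 in the frame of tray between -0.073 and 0.073 m and z of chip2 in the frame of tray between -0.005 and 0.042 m and x of chip3 in the frame of tray between -0.093 and 0.093 m and y of chip3 in the frame of tray between -0.073 and 0.073 m and z of chip3 in the frame of tray between -0.005 and 0.042 m and x of chip4 in the frame of tray between -0.093 and 0.093 m and y of chip4 in the frame of tray between -0.073 and 0.073 m and z of chip4 in the frame of tray between -0.005 and 0.042 m and x of chip5 in the frame of tray between -0.093 and 0.093 m and y of chip5 in the frame of tray between -0.073 and 0.073 m and z of chip5 in the frame of tray between -0.005 and 0.042 m), for 0.2 s.
At the end, for the whole second after the job is handed in: All five chips lie inside the tray, origins under 42 mm above the bench; the scraper stands base down on the mat (tilt under 0.12 rad, origin within 85 mm in x and 65 mm in y of the mat centre, at most 12 mm above the mat origin); chips and scraper at rest (under 20 mm/s) (all of step 2 and x of scraper in the frame of mat between -0.085 and 0.085 m and y of scraper in the frame of mat between -0.065 and 0.065 m and z of scraper in the frame of mat between -0.002 and 0.012 m and angle between scraper's own z axis and vertical below 0.12 rad and linear speed of each of chip1, chip2, chip3, chip4, chip5, scraper below 0.02 m/s); the robot touches nothing.
It fails at once if the robot or its gripper touches a chip (over 0.5 N) (contact force between any of the fingers, the arm and chip1 above 0.5 N or contact force between any of the fingers, the arm and chip2 above 0.5 N or contact force between any of the fingers, the arm and chip3 above 0.5 N or contact force between any of the fingers, the arm and chip4 above 0.5 N or contact force between any of the fingers, the arm and chip5 above 0.5 N).
It fails at once if a bystander is moved by more than 30 mm (distance of any of bottle, jar, loupe, pipette, tiprack from where it was at the start of the episode above 0.03 m).
It also fails if it takes over 67 s, if anything falls off the work surface, if the arm or the gripper's body presses on something with over 40 N, if the wrist force passes 120 N, or if a joint passes its speed limit or range.

## Working session

There is one attempt and no reset: what is moved stays moved. The work goes in short steps, Python scripts to look and compute and a shell command to move; the robot and the scene stay as the last step left them, time stands still between calls to the robot, and variables do not carry over. Pictures are saved under pics/ and viewed, at most 10 in all, crops included, and the job is handed in when it is done.

```bash
mkdir -p pics
cat > h.py <<'E'
import numpy as np, cv2
from station import arm, viewer, ticket
def snap(n,f):
    m=viewer.camera_model(n); im=viewer.snapshot(n); cv2.imwrite('pics/'+f,cv2.cvtColor(im,cv2.COLOR_RGB2BGR)); return im,m
def px2w(m,u,v,z):
    f=192/np.tan(np.radians(m['vertical_fov'])/2)
    R=cv2.Rodrigues(np.array(m['rvec'],float))[0]; t=np.array(m['tvec'],float)
    d=R.T@np.array([(u-m['cx'])/f,(v-m['cy'])/f,1]); c=-R.T@t
    return c+d*(z-c[2])/d[2]
def w2px(m,p):
    f=192/np.tan(np.radians(m['vertical_fov'])/2)
    R=cv2.Rodrigues(np.array(m['rvec'],float))[0]; q=R@np.array(p,float)+np.array(m['tvec'],float)
    return q[:2]/q[2]*f+[m['cx'],m['cy']]
E
python3 - <<'E'
from h import *
a,m=snap('top','a_top.png'); b,mb=snap('scene','a_scene.png')
print(m); print(arm.observe())
im=cv2.imread('pics/a_top.png'); cv2.imwrite('pics/a_top2.png',cv2.resize(im,(800,600),interpolation=cv2.INTER_CUBIC))
E
```

```text
{'vertical_fov': 49.785839351565, 'cx': 260.6912515237406, 'cy': 196.6576870620099, 'rvec': array([ 2.17198007, -2.16111544,  0.08370644]), 'tvec': array([0.02315628, 0.55621021, 1.48203841])}
{'t': 0.1, 'qpos': array([-1.34340897e+00,  3.13349076e-01,  1.49832530e+00,  1.59915940e-05,
        1.33101655e+00, -2.23376344e-01]), 'dq': array([ 0.00079389, -0.0019606 , -0.00152108, -0.00022708,  0.00049128,
       -0.00192923]), 'joint_torque': array([ 2.04684133e-03, -4.02815294e+01, -2.52642775e+01,  6.94638491e-02,
        3.42806778e-02, -4.82707651e-05]), 'eef_pos': array([ 0.22867755, -0.47236928,  0.26025478]), 'tool_rot': array([-3.06106894e+00, -7.01827368e-01, -2.09303858e-05]), 'force': array([0.37384706, 0.32700761, 0.34219085]), 'wrist_torque': array([ 0.06067909, -0.03185248,  0.02136893]), 'grasp_force': 0.0, 'gripper_width': 1.0004442874979498}
```

View pics/a_top2.png

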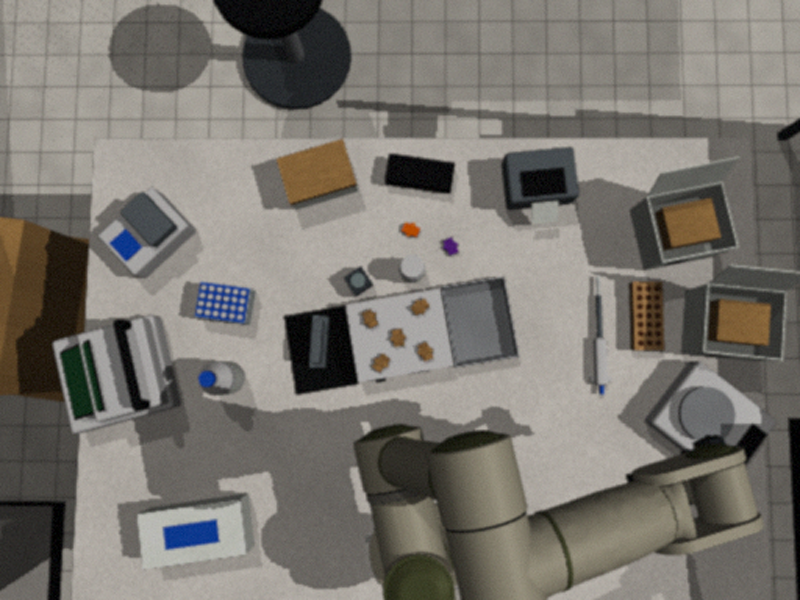

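View pics/a_scene.png

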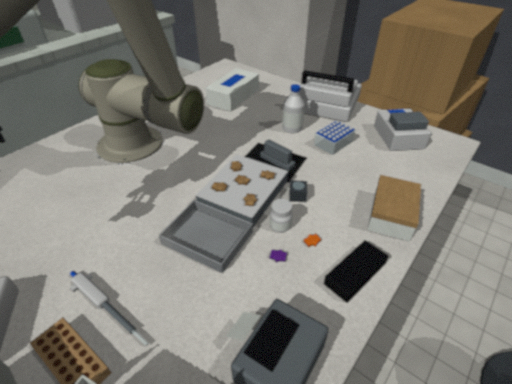

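The top view (800×600) shows the mat at about (320,348), with the scraper on it at (318,341). The light box is at about (399,333), and its five brown chips are at (369,318), (420,307), (397,338), (381,363) and (425,352). The tray is at about (480,322). The orange chip (410,229) and the purple one (450,246) lie on the bench, so they are the look-alikes. The jar is at (412,268) and the loupe at (358,281). I'll enlarge this area to confirm and measure.

Run:
```python
from h import *
im=cv2.imread('pics/a_top.png')[160:260,175:345]
c=cv2.resize(im,None,fx=4.7,fy=4.7,interpolation=cv2.INTER_CUBIC)
for k in range(180,345,20): cv2.putText(c,str(k),(int((k-175+.5)*4.7),10),0,.35,(0,0,255)); cv2.line(c,(int((k-175+.5)*4.7),12),(int((k-175+.5)*4.7),18),(0,0,255))
for k in range(170,260,10): cv2.putText(c,str(k),(0,int((k-160+.5)*4.7)),0,.35,(0,0,255))
cv2.imwrite('pics/a_crop.png',c)
```

```text
(no output)
```

View pics/a_crop.png

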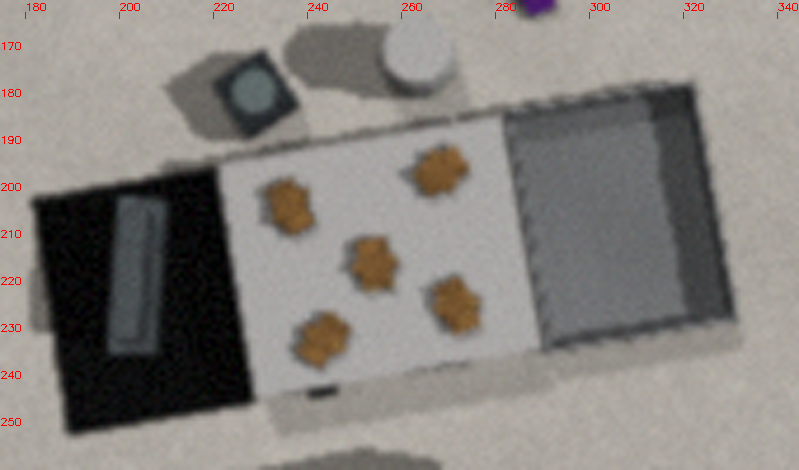

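Run:
```python
from h import *
m=viewer.camera_model('top')
W=lambda c,z: px2w(m,175+(c[0]+.5)/4.7-.5,160+(c[1]+.5)/4.7-.5,z)
C=np.array([W(c,.05)[:2] for c in [(218,162),(503,115),(543,352),(255,398)]])
print(C.round(3),[np.linalg.norm(C[i]-C[i-1]).round(3) for i in range(4)])
y=((C[0]-C[1])+(C[3]-C[2])); y/=np.linalg.norm(y); x=np.array([y[1],-y[0]]); o=C.mean(0)
print('o',o,'yaw',np.arctan2(x[1],x[0]),x)
L=lambda p:((p[:2]-o)@x*1000).round(),
def loc(p): return np.round([(p[:2]-o)@x*1000,(p[:2]-o)@y*1000])
for c in [(289,207),(440,171),(373,264),(322,339),(456,305)]: print('chip',loc(W(c,.06)))
for c in [(503,115),(692,85),(735,318),(543,350)]: print('tray',loc(W(c,.035)))
for c in [(33,200),(218,162),(255,398),(68,433)]: print('mat',loc(W(c,.004)))
S=[W(c,.026)[:2] for c in [(118,197),(168,200),(157,354),(107,352)]]
print('scr',np.round(S,3),loc(np.mean(S,0)),np.mean(S,0),[np.arctan2(*(S[1]-S[2])[::-1]), np.arctan2(*(S[0]-S[3])[::-1])])
for c in [(255,95)]: print('loupe',W(c,.043),loc(W(c,.043)))
print('jar',loc(W((418,52),.075)), 'purple',loc(W((538,0),.01)))
```

```text
[[ 0.563  0.168]
 [ 0.6   -0.049]
 [ 0.419 -0.08 ]
 [ 0.383  0.138]] [np.float64(0.182), np.float64(0.221), np.float64(0.183), np.float64(0.22)]
o [0.49122433 0.04418797] yaw 0.16594314147199007 [0.986263   0.16518259]
chip [47. 62.]
chip [ 56. -56.]
chip [-6.  6.]
chip [-55.  53.]
chip [-46. -51.]
tray [  93. -111.]
tray [  93. -259.]
tray [ -89. -260.]
tray [ -90. -112.]
mat [ 90. 264.]
mat [ 96. 115.]
mat [-91. 114.]
mat [-95. 263.]
scr [[0.537 0.248]
 [0.535 0.209]
 [0.416 0.216]
 [0.417 0.255]] [ 17. 188.] [0.47650025 0.23206142] [np.float64(-0.0542725086464018), np.float64(-0.05144824984089782)]
loupe [0.61524947 0.14130483 0.043     ] [138.  75.]
jar [146. -53.] purple [ 182. -155.]
```

The light box is at (0.491, 0.044), yaw 0.166, and its sides measure 182×221, which agrees with the given sizes. The scraper is at about (0.476, 0.231), yaw about -0.05. The tray is on the local -y side. I'll move above the scraper.

```bash
python3 -m crank '[{"x":18,"y":50,"rz":-0.1},{"x":36,"y":102,"rz":-0.2},{"x":54,"y":154,"rz":-0.3},{"x":72,"y":206,"rz":-0.4},{"x":90,"y":258,"rz":-0.5},{"x":108,"y":310,"rz":-0.504},{"x":126,"y":362,"rz":-0.504},{"x":144,"y":414,"rz":-0.504},{"x":162,"y":466,"rz":-0.504},{"x":180,"y":518,"rz":-0.504},{"x":198,"y":570,"rz":-0.504},{"x":216,"y":622,"rz":-0.504}]' 40; python3 -m crank '[{"x":15,"y":40},{"x":31,"y":82},{"x":31,"y":82,"z":-40},{"x":31,"y":82,"z":-60},{"x":31,"y":82,"z":-60},{"x":31,"y":82,"z":-60}]'
python3 - <<'E'
from h import *
o=arm.observe(); print(o['t'],o['eef_pos'],o['tool_rot'],o['qpos'])
im,m=snap('wrist','b_wrist.png')
print([w2px(m,p).round() for p in [(.476,.231,.071),(.536,.228,.026),(.416,.234,.026)]])
R=cv2.Rodrigues(m['rvec'])[0]; print(-R.T@m['tvec'])
cv2.imwrite('pics/b_wrist2.png',cv2.resize(cv2.imread('pics/b_wrist.png'),(800,600),interpolation=cv2.INTER_CUBIC))
E
```

```text
0.1 [ 0.22867755 -0.47236928  0.26025478] [-3.06106894e+00 -7.01827368e-01 -2.09303858e-05] [-1.34340897e+00  3.13349076e-01  1.49832530e+00  1.59915940e-05
  1.33101655e+00 -2.23376344e-01]
[array([-613., -679.]), array([-448., -646.]), array([-425., -410.])]
[ 0.29657919 -0.44042395  0.38363129]validation failed for argument at $[0]...
validation failed for argument at $[0]...
```

View pics/b_wrist2.png

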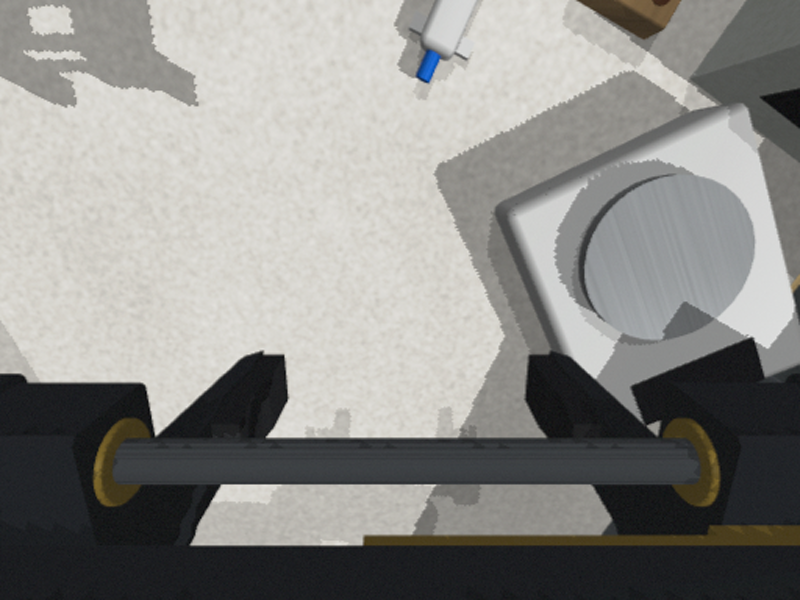

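The moves were refused, so the arm is still at its start pose; the picture shows only bench, pipette and scale. A row probably needs all seven keys.

```bash
python3 -m crank '[{"x":18,"y":50,"z":0,"rx":0,"ry":0,"rz":-0.1,"fingers":1},{"x":36,"y":102,"z":0,"rx":0,"ry":0,"rz":-0.2,"fingers":1},{"x":54,"y":154,"z":0,"rx":0,"ry":0,"rz":-0.3,"fingers":1},{"x":72,"y":206,"z":0,"rx":0,"ry":0,"rz":-0.4,"fingers":1},{"x":90,"y":258,"z":0,"rx":0,"ry":0,"rz":-0.5,"fingers":1},{"x":108,"y":310,"z":0,"rx":0,"ry":0,"rz":-0.504,"fingers":1},{"x":126,"y":362,"z":0,"rx":0,"ry":0,"rz":-0.504,"fingers":1},{"x":144,"y":414,"z":0,"rx":0,"ry":0,"rz":-0.504,"fingers":1},{"x":162,"y":466,"z":0,"rx":0,"ry":0,"rz":-0.504,"fingers":1},{"x":180,"y":518,"z":0,"rx":0,"ry":0,"rz":-0.504,"fingers":1},{"x":198,"y":570,"z":0,"rx":0,"ry":0,"rz":-0.504,"fingers":1},{"x":216,"y":622,"z":0,"rx":0,"ry":0,"rz":-0.504,"fingers":1}]' 40
```

```text
t: 1.65
eef_pos: [0.445, 0.1514, 0.2606]
tool_rot: [3.14, -0.083, 0.0]
force: [0.5, 0.0, 0.7]
gripper_width: 1.002
grasp_force: 0.0
```

```bash
python3 -m crank '[{"x":15,"y":40,"z":0,"rx":0,"ry":0,"rz":0,"fingers":1},{"x":31,"y":80,"z":0,"rx":0,"ry":0,"rz":0,"fingers":1},{"x":31,"y":80,"z":-40,"rx":0,"ry":0,"rz":0,"fingers":1},{"x":31,"y":80,"z":-80,"rx":0,"ry":0,"rz":0,"fingers":1},{"x":31,"y":80,"z":-80,"rx":0,"ry":0,"rz":0,"fingers":1},{"x":31,"y":80,"z":-80,"rx":0,"ry":0,"rz":0,"fingers":1}]'
python3 - <<'E'
from h import *
o=arm.observe(); print(o['t'],o['eef_pos'],o['tool_rot'],o['qpos'])
im,m=snap('wrist','c_wrist.png')
print([w2px(m,p).round()*800/512 for p in [(.476,.231,.071),(.536,.228,.026),(.416,.234,.026)]])
cv2.imwrite('pics/c_wrist2.png',cv2.resize(cv2.imread('pics/c_wrist.png'),(800,600),interpolation=cv2.INTER_CUBIC))
E
```

```text
t: 2.4
eef_pos: [0.4764, 0.2295, 0.1823]
tool_rot: [-3.14, 0.084, -0.003]
force: [-1.1, -0.1, 0.3]
gripper_width: 0.999
grasp_force: 0.0
2.4 [0.47639101 0.22952458 0.1822785 ] [-3.13991159  0.08379536 -0.003166  ] [2.27220094e-01 3.94508056e-01 1.59813041e+00 4.07826786e-05
 1.14686187e+00 1.85136136e+00]
[array([403.125 , 307.8125]), array([403.125, 193.75 ]), array([403.125 , 370.3125])]
```

View pics/c_wrist2.png

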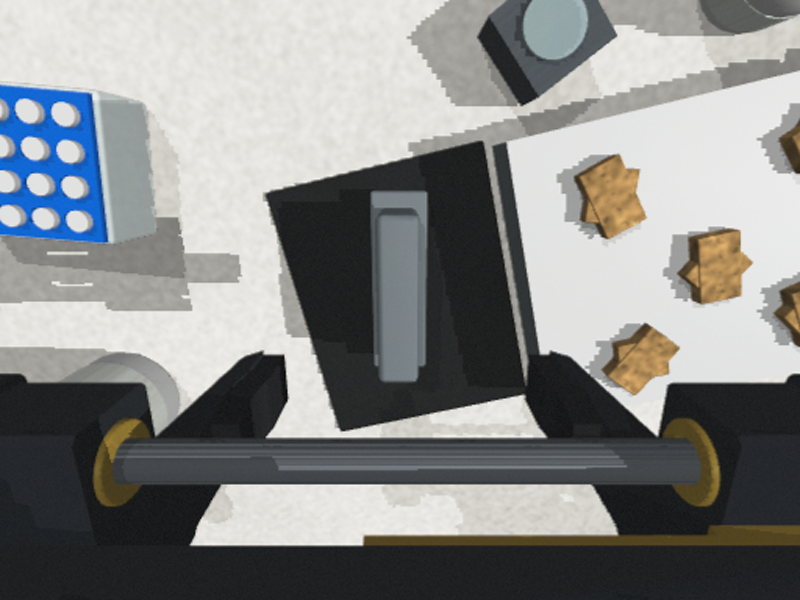

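The view shows the scraper aligned with the jaw axis, with its rib centred at column 398 (403 predicted), so it is about 1 mm further to +y. I'll descend with the fingers partly closed, to clear the box edge, and then grip.

```bash
python3 -m crank '[{"x":0,"y":2,"z":-35,"rx":0,"ry":0,"rz":0,"fingers":0.65},{"x":0,"y":2,"z":-70,"rx":0,"ry":0,"rz":0,"fingers":0.65},{"x":0,"y":2,"z":-100,"rx":0,"ry":0,"rz":0,"fingers":0.65},{"x":0,"y":2,"z":-115,"rx":0,"ry":0,"rz":0,"fingers":0.65},{"x":0,"y":2,"z":-125,"rx":0,"ry":0,"rz":0,"fingers":0.65},{"x":0,"y":2,"z":-125,"rx":0,"ry":0,"rz":0,"fingers":0.65},{"x":0,"y":2,"z":-125,"rx":0,"ry":0,"rz":0,"fingers":0.1},{"x":0,"y":2,"z":-125,"rx":0,"ry":0,"rz":0,"fingers":0.1},{"x":0,"y":2,"z":-125,"rx":0,"ry":0,"rz":0,"fingers":0.1},{"x":0,"y":2,"z":-125,"rx":0,"ry":0,"rz":0,"fingers":0.1},{"x":0,"y":2,"z":-125,"rx":0,"ry":0,"rz":0,"fingers":0.1}]' 45
```

```text
t: 3.82
eef_pos: [0.4759, 0.2317, 0.056]
tool_rot: [-3.14, 0.084, -0.001]
force: [-0.2, 2.1, 4.2]
gripper_width: 0.27
grasp_force: 45.0
```

The grip is good: 23.8 mm opening and 45 N. Next I lift, turn to the box yaw and come down at the mat end of the top, at local (35,125).

```bash
python3 -m crank '[{"x":0,"y":0,"z":20,"rx":0,"ry":0,"rz":0,"fingers":0.1},{"x":0,"y":0,"z":50,"rx":0,"ry":0,"rz":0,"fingers":0.1},{"x":0,"y":0,"z":70,"rx":0,"ry":0,"rz":0.1,"fingers":0.1},{"x":15,"y":-30,"z":70,"rx":0,"ry":0,"rz":0.219,"fingers":0.1},{"x":29,"y":-58,"z":70,"rx":0,"ry":0,"rz":0.219,"fingers":0.1},{"x":29,"y":-58,"z":55,"rx":0,"ry":0,"rz":0.219,"fingers":0.1},{"x":29,"y":-58,"z":48,"rx":0,"ry":0,"rz":0.219,"fingers":0.1},{"x":29,"y":-58,"z":48,"rx":0,"ry":0,"rz":0.219,"fingers":0.1},{"x":29,"y":-58,"z":48,"rx":0,"ry":0,"rz":0.219,"fingers":0.1}]'
```

```text
t: 4.95
eef_pos: [0.5044, 0.174, 0.1037]
tool_rot: [3.131, 0.262, -0.0]
force: [-0.4, -0.3, -2.4]
gripper_width: 0.269
grasp_force: 45.0
```

```bash
python3 -m crank '[{"x":2.5,"y":-15,"z":0,"rx":0,"ry":0,"rz":0,"fingers":0.1},{"x":5,"y":-30,"z":0,"rx":0,"ry":0,"rz":0,"fingers":0.1},{"x":7.5,"y":-45,"z":0,"rx":0,"ry":0,"rz":0,"fingers":0.1},{"x":10,"y":-60,"z":0,"rx":0,"ry":0,"rz":0,"fingers":0.1},{"x":12.5,"y":-75,"z":0,"rx":0,"ry":0,"rz":0,"fingers":0.1},{"x":15,"y":-90,"z":0,"rx":0,"ry":0,"rz":0,"fingers":0.1},{"x":17.5,"y":-105,"z":0,"rx":0,"ry":0,"rz":0,"fingers":0.1},{"x":20,"y":-120,"z":0,"rx":0,"ry":0,"rz":0,"fingers":0.1},{"x":22.5,"y":-135,"z":0,"rx":0,"ry":0,"rz":0,"fingers":0.1},{"x":25,"y":-150,"z":0,"rx":0,"ry":0,"rz":0,"fingers":0.1},{"x":27.5,"y":-165,"z":0,"rx":0,"ry":0,"rz":0,"fingers":0.1}]'
python3 -m crank '[{"x":2,"y":-12,"z":0,"rx":0,"ry":0,"rz":0,"fingers":0.1},{"x":4,"y":-24,"z":0,"rx":0,"ry":0,"rz":0,"fingers":0.1},{"x":6,"y":-36,"z":0,"rx":0,"ry":0,"rz":0,"fingers":0.1},{"x":8,"y":-48,"z":0,"rx":0,"ry":0,"rz":0,"fingers":0.1},{"x":10,"y":-60,"z":0,"rx":0,"ry":0,"rz":0,"fingers":0.1},{"x":12,"y":-72,"z":0,"rx":0,"ry":0,"rz":0,"fingers":0.1},{"x":14,"y":-84,"z":0,"rx":0,"ry":0,"rz":0,"fingers":0.1},{"x":15,"y":-90,"z":0,"rx":0,"ry":0,"rz":0,"fingers":0.1},{"x":15,"y":-90,"z":0,"rx":0,"ry":0,"rz":0,"fingers":0.1}]'
python3 - <<'E'
from h import *
a,m=snap('top','d_top.png'); snap('scene','d_scene.png')
t=cv2.resize(cv2.imread('pics/d_top.png')[150:260,170:350],None,fx=4.4,fy=4.4,interpolation=cv2.INTER_CUBIC)
cv2.imwrite('pics/d.png',t)
E
```

```text
t: 6.32
eef_pos: [0.5324, 0.0075, 0.1037]
tool_rot: [-3.131, -0.26, 0.0]
force: [0.4, 0.9, -3.1]
gripper_width: 0.267
grasp_force: 45.0
t: 7.45
eef_pos: [0.5472, -0.0819, 0.1037]
tool_rot: [-3.131, -0.259, 0.0]
force: [-1.0, -0.7, -2.6]
gripper_width: 0.27
grasp_force: 45.0
```

View pics/d.png

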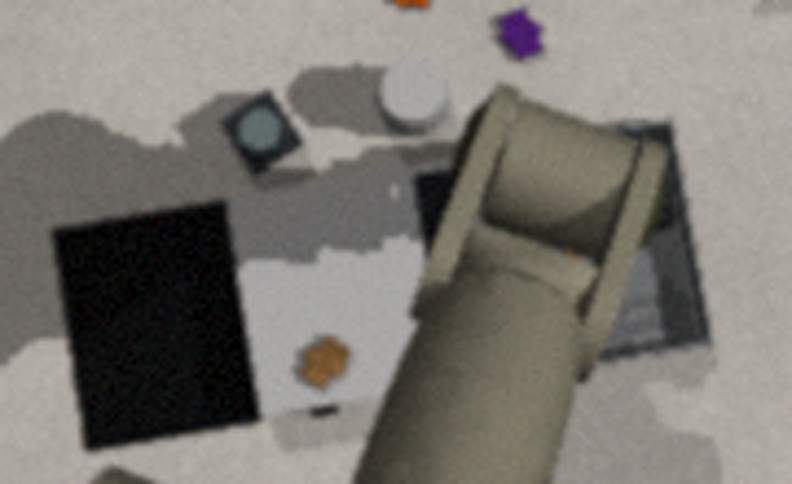

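Only chip4 (-55,53) is visible on the near part of the top; chip5 is hidden under the arm. I'll lift and go back to local (-45,125) for the second pass.

```bash
python3 -m crank '[{"x":0,"y":0,"z":30,"rx":0,"ry":0,"rz":0,"fingers":0.1},{"x":0,"y":0,"z":60,"rx":0,"ry":0,"rz":0,"fingers":0.1},{"x":-22,"y":42,"z":60,"rx":0,"ry":0,"rz":0,"fingers":0.1},{"x":-44,"y":88,"z":60,"rx":0,"ry":0,"rz":0,"fingers":0.1},{"x":-66,"y":132,"z":60,"rx":0,"ry":0,"rz":0,"fingers":0.1},{"x":-88,"y":176,"z":60,"rx":0,"ry":0,"rz":0,"fingers":0.1},{"x":-110,"y":220,"z":60,"rx":0,"ry":0,"rz":0,"fingers":0.1},{"x":-121,"y":242,"z":60,"rx":0,"ry":0,"rz":0,"fingers":0.1},{"x":-121,"y":242,"z":30,"rx":0,"ry":0,"rz":0,"fingers":0.1},{"x":-121,"y":242,"z":10,"rx":0,"ry":0,"rz":0,"fingers":0.1},{"x":-121,"y":242,"z":0,"rx":0,"ry":0,"rz":0,"fingers":0.1},{"x":-121,"y":242,"z":0,"rx":0,"ry":0,"rz":0,"fingers":0.1}]'
python3 - <<'E'
from h import *
a,m=snap('top','e_top.png'); 
t=cv2.resize(cv2.imread('pics/e_top.png')[150:260,170:350],None,fx=4.4,fy=4.4,interpolation=cv2.INTER_CUBIC)
cv2.imwrite('pics/e.png',t)
E
```

```text
t: 9.05
eef_pos: [0.4261, 0.1605, 0.1036]
tool_rot: [-3.131, -0.26, 0.001]
force: [-0.0, 0.2, -2.5]
gripper_width: 0.272
grasp_force: 45.0
```

View pics/e.png

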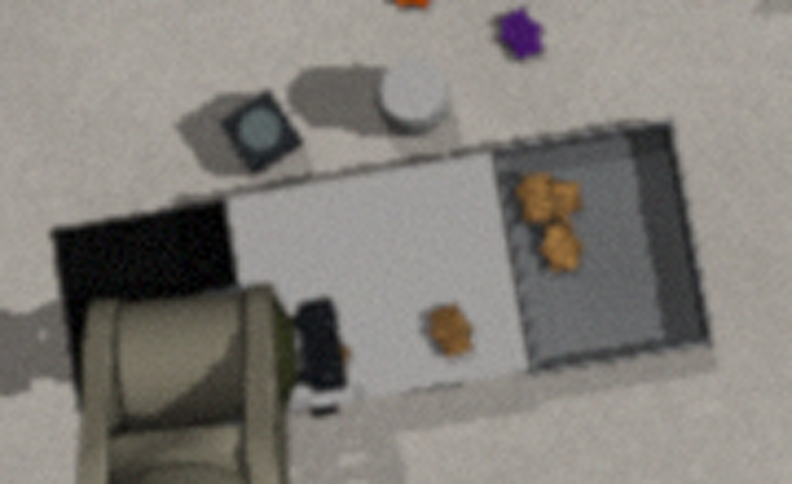

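Chips 1–3 are in the tray near (550,215) and the jar and loupe have not moved. Chip5 is at (450,330), with chip4 under the gripper, so I'll make the second sweep.

```bash
python3 -m crank '[{"x":2.5,"y":-15,"z":0,"rx":0,"ry":0,"rz":0,"fingers":0.1},{"x":5,"y":-30,"z":0,"rx":0,"ry":0,"rz":0,"fingers":0.1},{"x":7.5,"y":-45,"z":0,"rx":0,"ry":0,"rz":0,"fingers":0.1},{"x":10,"y":-60,"z":0,"rx":0,"ry":0,"rz":0,"fingers":0.1},{"x":12.5,"y":-75,"z":0,"rx":0,"ry":0,"rz":0,"fingers":0.1},{"x":15,"y":-90,"z":0,"rx":0,"ry":0,"rz":0,"fingers":0.1},{"x":17.5,"y":-105,"z":0,"rx":0,"ry":0,"rz":0,"fingers":0.1},{"x":20,"y":-120,"z":0,"rx":0,"ry":0,"rz":0,"fingers":0.1},{"x":22.5,"y":-135,"z":0,"rx":0,"ry":0,"rz":0,"fingers":0.1},{"x":25,"y":-150,"z":0,"rx":0,"ry":0,"rz":0,"fingers":0.1},{"x":27.5,"y":-165,"z":0,"rx":0,"ry":0,"rz":0,"fingers":0.1}]'
python3 -m crank '[{"x":2,"y":-12,"z":0,"rx":0,"ry":0,"rz":0,"fingers":0.1},{"x":4,"y":-24,"z":0,"rx":0,"ry":0,"rz":0,"fingers":0.1},{"x":6,"y":-36,"z":0,"rx":0,"ry":0,"rz":0,"fingers":0.1},{"x":8,"y":-48,"z":0,"rx":0,"ry":0,"rz":0,"fingers":0.1},{"x":10,"y":-60,"z":0,"rx":0,"ry":0,"rz":0,"fingers":0.1},{"x":12,"y":-72,"z":0,"rx":0,"ry":0,"rz":0,"fingers":0.1},{"x":14,"y":-84,"z":0,"rx":0,"ry":0,"rz":0,"fingers":0.1},{"x":15,"y":-90,"z":0,"rx":0,"ry":0,"rz":0,"fingers":0.1},{"x":15,"y":-90,"z":0,"rx":0,"ry":0,"rz":0,"fingers":0.1}]'
```

```text
t: 10.48
eef_pos: [0.4539, -0.0056, 0.1037]
tool_rot: [3.131, 0.26, 0.0]
force: [0.4, 0.3, -2.7]
gripper_width: 0.267
grasp_force: 45.0
t: 11.6
eef_pos: [0.4687, -0.0949, 0.1037]
tool_rot: [-3.131, -0.259, 0.0]
force: [-0.4, 0.5, -1.5]
gripper_width: 0.271
grasp_force: 45.0
```

```bash
python3 -m crank '[{"x":0,"y":0,"z":30,"rx":0,"ry":0,"rz":0,"fingers":0.1},{"x":0,"y":0,"z":60,"rx":0,"ry":0,"rz":0,"fingers":0.1},{"x":-1,"y":40,"z":60,"rx":0,"ry":0,"rz":0,"fingers":0.1},{"x":-2,"y":90,"z":60,"rx":0,"ry":0,"rz":0,"fingers":0.1},{"x":-3,"y":140,"z":60,"rx":0,"ry":0,"rz":0,"fingers":0.1},{"x":-5,"y":190,"z":60,"rx":0,"ry":0,"rz":0,"fingers":0.1},{"x":-6,"y":240,"z":60,"rx":0,"ry":0,"rz":0,"fingers":0.1},{"x":-8,"y":290,"z":60,"rx":0,"ry":0,"rz":0,"fingers":0.1},{"x":-9,"y":328,"z":60,"rx":0,"ry":0,"rz":0,"fingers":0.1},{"x":-9,"y":328,"z":60,"rx":0,"ry":0,"rz":0,"fingers":0.1}]'
python3 - <<'E'
from h import *
a,m=snap('top','f_top.png'); 
t=cv2.resize(cv2.imread('pics/f_top.png')[150:260,170:350],None,fx=4.4,fy=4.4,interpolation=cv2.INTER_CUBIC)
cv2.imwrite('pics/f.png',t)
E
```

```text
t: 12.85
eef_pos: [0.4589, 0.2356, 0.1635]
tool_rot: [-3.13, -0.266, 0.001]
force: [-0.2, -0.8, -2.6]
gripper_width: 0.268
grasp_force: 45.0
```

View pics/f.png

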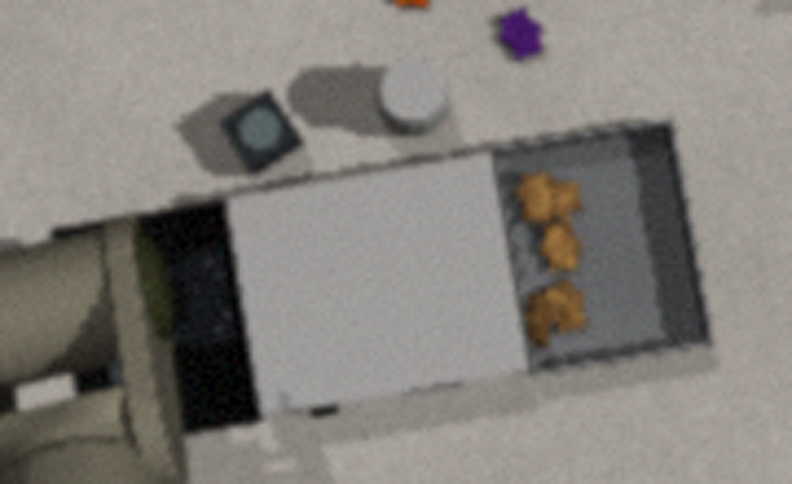

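All five chips are in the tray. I'll set the scraper down.

```bash
python3 -m crank '[{"x":0,"y":-2,"z":-40,"rx":0,"ry":0,"rz":0,"fingers":0.1},{"x":0,"y":-2,"z":-75,"rx":0,"ry":0,"rz":0,"fingers":0.1},{"x":0,"y":-2,"z":-95,"rx":0,"ry":0,"rz":0,"fingers":0.1},{"x":0,"y":-2,"z":-103,"rx":0,"ry":0,"rz":0,"fingers":0.1},{"x":0,"y":-2,"z":-107,"rx":0,"ry":0,"rz":0,"fingers":0.1},{"x":0,"y":-2,"z":-107,"rx":0,"ry":0,"rz":0,"fingers":0.1},{"x":0,"y":-2,"z":-107,"rx":0,"ry":0,"rz":0,"fingers":0.1}]'
python3 -m crank '[{"x":0,"y":0,"z":0,"rx":0,"ry":0,"rz":0,"fingers":0.6},{"x":0,"y":0,"z":0,"rx":0,"ry":0,"rz":0,"fingers":0.6},{"x":0,"y":0,"z":0,"rx":0,"ry":0,"rz":0,"fingers":0.6},{"x":0,"y":0,"z":0,"rx":0,"ry":0,"rz":0,"fingers":0.6},{"x":0,"y":0,"z":30,"rx":0,"ry":0,"rz":0,"fingers":0.6},{"x":0,"y":0,"z":80,"rx":0,"ry":0,"rz":0,"fingers":0.6},{"x":0,"y":0,"z":140,"rx":0,"ry":0,"rz":0,"fingers":0.6},{"x":0,"y":-50,"z":170,"rx":0,"ry":0,"rz":0,"fingers":0.6},{"x":0,"y":-100,"z":180,"rx":0,"ry":0,"rz":0,"fingers":0.6},{"x":0,"y":-155,"z":190,"rx":0,"ry":0,"rz":0,"fingers":0.6},{"x":0,"y":-210,"z":200,"rx":0,"ry":0,"rz":0,"fingers":0.6},{"x":0,"y":-265,"z":200,"rx":0,"ry":0,"rz":0,"fingers":0.6}]'
python3 -m crank '[{"x":0,"y":-45,"z":0,"rx":0,"ry":0,"rz":0,"fingers":0.6},{"x":0,"y":-45,"z":0,"rx":0,"ry":0,"rz":0,"fingers":0.6},{"x":0,"y":-45,"z":0,"rx":0,"ry":0,"rz":0,"fingers":0.6}]'
python3 - <<'E'
from h import *
snap('top','g_top.png'); snap('wrist','g_w.png')
t=cv2.resize(cv2.imread('pics/g_top.png')[130:270,100:350],(800,448),interpolation=cv2.INTER_CUBIC)
w=cv2.imread('pics/g_w.png')
cv2.imwrite('pics/g.png',np.vstack([cv2.resize(t,(500,280)),cv2.resize(w[:300],(500,293))]))
E
```

```text
t: 13.78
eef_pos: [0.46, 0.2315, 0.0574]
tool_rot: [-3.131, -0.26, -0.002]
force: [0.2, -0.1, -1.9]
gripper_width: 0.268
grasp_force: 45.0
t: 15.28
eef_pos: [0.4597, -0.0353, 0.2575]
tool_rot: [3.13, 0.26, 0.003]
force: [0.6, 0.3, -0.4]
gripper_width: 0.596
grasp_force: 0.0
t: 15.65
eef_pos: [0.4596, -0.078, 0.2567]
tool_rot: [-3.13, -0.26, 0.0]
force: [0.4, 0.3, 0.1]
gripper_width: 0.601
grasp_force: 0.0
```

View pics/g.png

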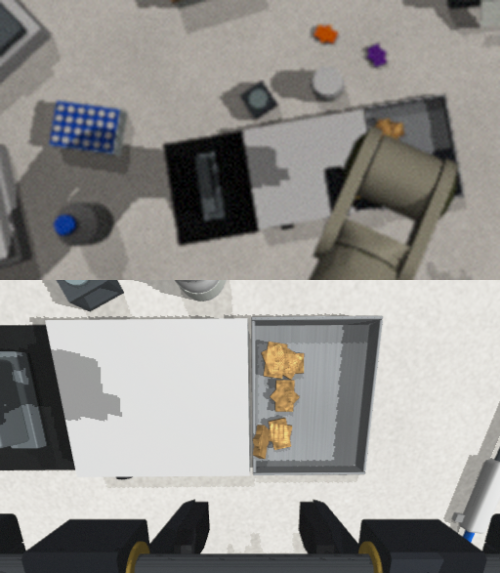

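The scraper stands upright and free in the middle of the mat. All five chips lie inside the tray, one of them leaning on the inner wall at (262,442), and the bystanders are where they were. I'll hand in.

```bash
python3 -c "
from station import ticket
print(ticket.hand_in())"
```

```text
the job is handed in; nothing more can be done
None
```

I wiped all five chips into the tray with the scraper, stood it back on its mat and handed the job in at about 16 s of the 67 s allowed; the hand-in returned no verdict, and one chip leans on the tray's inner wall.

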